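# Turn the air regulator up four clicks and lock its knob

## Robot

A 6-joint arm with a two-finger parallel gripper is mounted at the origin on the work surface; the furniture and walls round the work are solid. World frame = base frame: x ahead of the robot, y to its left, z up, the work surface at z = 0. Lengths are in m, angles in rad, forces in N, time in s.
With the tool pointing down it reaches from about 0.25 to 0.725 m from the base axis. Payload 9.7 kg.
Tool frame: the origin (TCP) lies on the centre line of the jaws, within the pads' length; the fingertips stand 11 mm ahead of it and the grasp point (between the pads) lies 8 mm behind it (ctrl.tips_ahead is the distance from the TCP to the fingertips, in m); z points along the fingers, y is the line along which they close (so a half turn about z gives the same grasp; the last joint's range is limited). The gripper opens to 85 mm and grips with 20 to 120 N. Pads are 22 mm wide; open, the fingers measure 114 mm over their backs; the gripper's body (76 mm by 85 mm) begins 54 mm behind the grasp point. The pads swing forward as they close: fully open they stand 13 mm farther back than shut.
Start: joints at [-1.199, 0.087, 0.176, 1.66, 0, 1.571], TCP at [0.2, -0.512, 0.242] pointing down, gripper open.
Joint ranges: [-3.13, 3.13], [-0.85, 1.81], [-1.15, 1.24], [-2.2, 2.28], [-1.44, 1.52], [-3.14, 3.14]. Speed limits (rad/s): [2.22, 2.22, 2.57, 3.14, 3.14, 3.14].

## Interface

Orientations are given as a rotation vector (axis times angle).
In Python, from cell import ctrl, viewer gives the robot as it stands (ctrl), with the cameras (viewer).
- The arm moves only by the shell command python3 shift.py FILE [FORCE], which reads ROWS from the file FILE. ROWS is a JSON list that holds a single list of rows (three levels of brackets), with 1 to 5 rows, each of 7 numbers: a rotation vector rx, ry, rz in shares of pi rad (1.0 is pi rad), then dx, dy, dz in a scale on which 1.0 is 80 cm, then the opening from 0.0 (shut) to 1.0 (fully open); each row is the pose to reach, as a shift and turn from the pose commanded when the command began, along the tool's axes at that moment; what a row does not reach only later rows make up. A row lasts 1/8 s, in which the tool goes at most 0.0625 m and 0.188 rad, less where a joint would pass 70% of its speed; a pose out of reach is approached as far as the arm can. The fingers move at their own pace and stop on an object; FORCE is the grip in N (left out, the last holds). Time passes only in rows, so rows that do not move let the fingers close. It prints the time, the measured TCP pose, the force, the opening and the grip force at its end. A shift or turn number past 1, either way, is cut back to 1. Input that does not fit is refused with a message, and nothing moves.
- ctrl.read_state(): the state, without advancing time (a new reading comes with each control period).
- viewer.get_image(name): name is "side" or "top"; returns a dict with "image" (480x640x3 uint8, red, green, blue), "camera_matrix" (3x3 intrinsics, pixels), "xyz" and "attitude" of the camera in the world. Camera axes: x right, y down, z forward; pixel columns grow to the right and rows downward; lengths in m; the calibration is good to about 2 mm. A picture is of the moment at which its call begins. There is no depth.
- ctrl.sign_off(): hands the job in; it is judged then, once.
The state is a dict: "clock": time; "joint_positions": joint angles; "qd": joint speeds; "effort": joint torques, N m; "eef_pos": TCP position; "tcp_rot": TCP orientation; "wrist_force": force on the tool from outside, world axes, zero at the start; "wrist_torque": the same for the moment, N m; "finger_gap": opening from 0.0 (shut) to 1.0 (fully open); "finger_force": force on a finger pad.
Only numpy, scipy, OpenCV 4.12 (cv2) and the standard library are available. Lean on these libraries where they do the work, as an engineer would, in place of code of your own. Each camera call takes 0.05 s, during which the arm holds its last target. There are 200 camera calls.

## Task

The knob of the compressed-air regulator has been pulled up to unlock it. With a fingertip, push one of its three lobes round clockwise, as seen from above, to raise the pressure by exactly four clicks, then press the knob straight down until it snaps home and locks that setting, and draw clear. Touch only: do not grip or pinch the knob, be gentle with it, and leave the other things on the bench where they stand.

Things in the scene. Friction and masses are not known exactly. Their poses are not given: they have to be found in the camera images.
- air_station: Air filter-regulator: aluminium body, gauge in front, pale bowl below, black three-lobed knob on top, grey steel bracket bolted to the bench (fixed; foot 112x96 mm). Origin on the knob's axis at bench level, z up, -x to the gauge (front), -y to the red-levered valve. All but the knob is below z = 0.164; gauge reaches x = -0.058, fittings and pipe y = -0.091 and +0.081, all below z = 0.136.
- knob_top (a point): Centre of the knob's flat top, on its upright axis; 205 mm above the bench unlocked, 199 mm locked. Core radius 18.5 mm with three upright lobes 120 degrees apart, from the top to 30 mm below it, gaps open above and outside. A lobe is a straight radial web 12.5 mm wide with a 7.5 mm radius end centred 27.5 mm from the axis. Below them a round skirt, radius 26.5 mm. Site turns with the knob.
- index_lobe (a point): On top of the lobe with the white index line, at the centre of its rounded end, 27.5 mm from the knob's axis. The other two lobes stand 120 degrees to either side. At the start it points to the front, -x of air_station.
- knob (a joint): Turn of the knob, rad: 0 at the start, growing clockwise seen from above (more pressure). A click stop every 0.419 rad (24 degrees), so four clicks are 1.676; range 9 clicks up, 6 down. About 3 to 5 N at a lobe's end takes it over a click, then it jumps up to half a click into the next stop and stays. The gauge's red needle follows. Turns only while unlocked.
- lock (a joint): How far the knob is pushed down, m: 0 unlocked (orange band shows under the skirt), 0.006 locked (band hidden). It takes 4 to 6 N down on the top, then it snaps home by itself and stays. Between two clicks an inner tooth blocks it after 2 mm.
- masking_tape: Bystander, to be left alone: roll of cream masking tape lying flat, 98 mm across, 36 mm high. Origin under its centre.
- screw_jar: Bystander, to be left alone: white jar of screws with a red lid, 68 mm across, 92 mm high. Origin under its centre.
- glue_bottle: Bystander, to be left alone: yellow glue bottle with an orange tip, 41x62x190 mm, standing. Origin under its centre.
- blue_carton: Bystander, to be left alone: blue carton, 90x125x78 mm. Origin under its centre.

How it is judged:
On the way, in this order (a step that is already met when the one before it is completed fails the run):
1. the knob stands four clicks clockwise of its start, still unlocked (value of joint knob between 1.5255 and 1.8255 rad and value of joint lock below 0.002 m), for 0.2 s.
2. the knob is pushed down and locked (value of joint lock above 0.0048 m), for 0.2 s.
At the end, for the whole second after the job is handed in: The knob stays exactly four clicks clockwise of its start (1.676 rad, within 0.13) and locked: pushed down at least 4.8 of its 6 mm (value of joint knob between 1.5455 and 1.8055 rad and value of joint lock above 0.0048 m); the robot touches nothing.
It fails at once if the knob is pinched or pressed hard (more than 30 N from the fingers) (contact force between the fingers and knob above 30 N).
It fails at once if another thing on the bench is lifted or moved by more than 25 mm (distance of any of masking_tape, screw_jar, glue_bottle, blue_carton from where it was at the start of the episode above 0.025 m).
It also fails if it takes over 45 s, if anything falls off the work surface, if the arm or the gripper's body presses on something with over 40 N, if the wrist force passes 120 N, or if a joint passes its speed limit or range.

## Working session

There is one attempt and no reset: what is moved stays moved. The work goes in short steps, Python scripts to look and compute and a shell command to move; the robot and the scene stay as the last step left them, time stands still between calls to the robot, and variables do not carry over. Pictures are saved under pics/ and viewed, at most 10 in all, crops included, and the job is handed in when it is done.

```bash
ls; mkdir -p pics; python3 - <<'E'
from cell import ctrl, viewer
import cv2
s=ctrl.read_state(); print({k:s[k] for k in('clock','eef_pos','tcp_rot','finger_gap','wrist_force')}, ctrl.tips_ahead)
for n in('side','top'):
    d=viewer.get_image(n); cv2.imwrite(f'pics/{n}0.png',d['image'][:,:,::-1]); print(n,d['camera_matrix'],d['xyz'],d['attitude'])
E
```

```text
cell.py
pics
shift.py
{'clock': 0.0, 'eef_pos': array([ 0.19973285, -0.51222295,  0.24159944]), 'tcp_rot': array([-3.08621158e+00, -5.80447561e-01,  3.78273495e-04]), 'finger_gap': 0.9994250794343386, 'wrist_force': array([-0.98362872, -0.35951261,  0.34241366])} 0.011
side [[550.22556819   0.         337.32966035]
 [  0.         550.22556819 232.93417515]
 [  0.           0.           1.        ]] [1.17488387 0.00356239 0.91441987] [-1.82539279 -1.6823534   0.69583326]
top [[510.85487966   0.         319.79468289]
 [  0.         510.85487966 231.46009805]
 [  0.           0.           1.        ]] [0.18580141 0.14137494 1.36003482] [-2.1409655   2.18008557 -0.23965919]
```

View pics/side0.png

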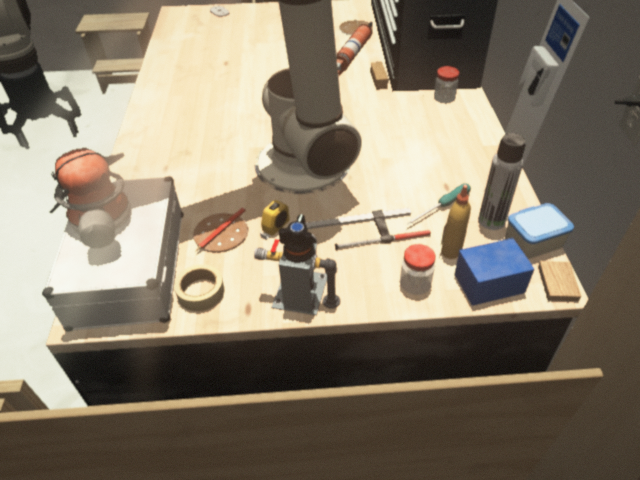

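View pics/top0.png

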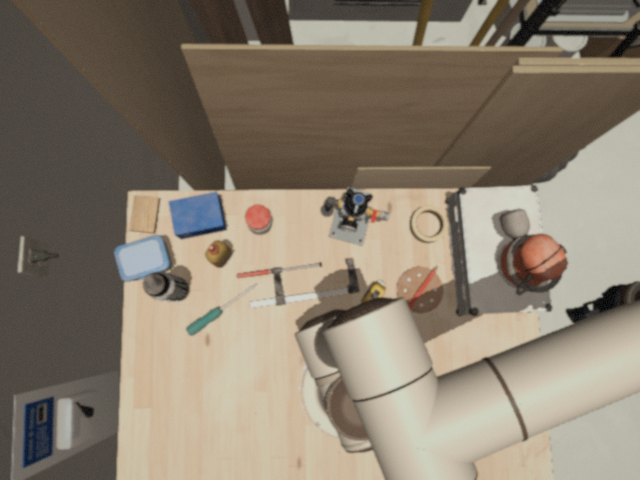

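The side view shows the regulator knob near (297,230) and the top view shows it near (357,200), with a blue cap. The red lever is at (378,214) in the top view, and the tape, jar, glue bottle and carton are well apart. I'll zoom in on the knob and triangulate its blue centre.

```bash
cat > h.py <<'E'
import numpy as np, cv2
from scipy.spatial.transform import Rotation as R
from cell import ctrl, viewer
def ray(d,u,v):
    r=R.from_rotvec(d['attitude']).as_matrix()@np.linalg.solve(d['camera_matrix'],[u,v,1.]); return np.array(d['xyz']),r/np.linalg.norm(r)
def plane(d,u,v,z):
    o,r=ray(d,u,v); return o+r*(z-o[2])/r[2]
def tri(a,b):
    (o,r),(p,q)=a,b
    t=np.linalg.lstsq(np.c_[r,-q],p-o,rcond=None)[0]; x,y=o+r*t[0],p+q*t[1]; return (x+y)/2,np.linalg.norm(x-y)
def proj(d,X):
    c=R.from_rotvec(d['attitude']).as_matrix().T@(np.array(X)-d['xyz']); p=d['camera_matrix']@c; return p[:2]/p[2]
E
python3 - <<'E'
from h import *
out=[];rs=[]
for n,(u,v) in(('side',(297,235)),('top',(357,208))):
    d=viewer.get_image(n); im=d['image'][:,:,::-1].copy()
    x0,y0=u-32,v-32; c=im[y0:y0+64,x0:x0+64]
    hsv=cv2.cvtColor(c,cv2.COLOR_BGR2HSV); m=cv2.inRange(hsv,(100,110,40),(130,255,255))
    k,l,st,ce=cv2.connectedComponentsWithStats(m); i=1+st[1:,4].argmax(); print(n,st[i],ce[i]+[x0,y0])
    rs.append(ray(d,*(ce[i]+[x0,y0])))
    out.append(cv2.resize(c,None,fx=6.2,fy=6.2,interpolation=cv2.INTER_CUBIC))
print(tri(*rs)); cv2.imwrite('pics/z1.png',np.hstack(out))
E
```

```text
side [28 21  9  6 46] [296.69565217 226.5       ]
top [31 20  6  6 30] [358.36666667 198.63333333]
(array([ 0.45364762, -0.01704116,  0.20639431]), np.float64(0.001421112982227233))
```

View pics/z1.png

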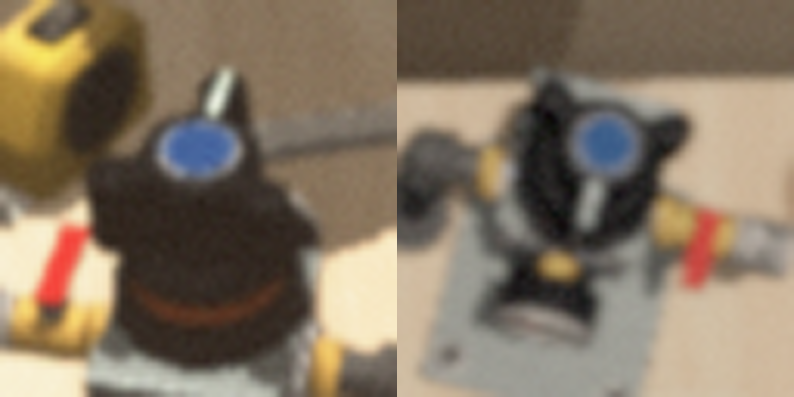

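The zoom shows the blue cap with the index line pointing towards the robot, and the orange band is visible, so the knob is unlocked. I'll measure the index direction next, and use the red lever and lobe tips as a yaw check.

```bash
cat > idx.py <<'E'
from h import *
def index(C,z,verbose=True):
    res=[]
    for n in('side','top'):
        d=viewer.get_image(n); hsv=cv2.cvtColor(d['image'],cv2.COLOR_RGB2HSV)
        # pixels whose plane point lies 13..34mm from the axis, bright & unsaturated
        c=proj(d,[C[0],C[1],z]).round().astype(int); P=[];W=[]
        for v in range(c[1]-25,c[1]+25):
            for u in range(c[0]-25,c[0]+25):
                p=plane(d,u,v,z)[:2]-C[:2]; r=np.hypot(*p)
                if .015<r<.031: P.append(p);W.append(int(hsv[v,u,2])*(hsv[v,u,1]<90))
        P=np.array(P);W=np.array(W,float); W[W<110]=0
        m=W@P/W.sum(); res.append(np.degrees(np.arctan2(m[1],m[0])))
        print(n,'n',(W>0).sum(),'mean',m.round(4),'r',np.hypot(*m).round(4),'yaw',res[-1].round(1))
    return res
if __name__=='__main__':
    import sys
    index(np.array([.4536,-.0170]),float(sys.argv[1]))
    rs=[]
    for n in('side','top'):
        d=viewer.get_image(n); c=proj(d,[.4536,-.017,.13]).astype(int); x0,y0=c-45
        hsv=cv2.cvtColor(d['image'][y0:y0+90,x0:x0+90],cv2.COLOR_RGB2HSV)
        m=cv2.inRange(hsv,(0,170,120),(6,255,255))|cv2.inRange(hsv,(174,170,120),(180,255,255))
        k,l,st,ce=cv2.connectedComponentsWithStats(m); i=1+st[1:,4].argmax(); print(n,'red',st[i],ce[i]+[x0,y0]); rs.append(ray(d,*(ce[i]+[x0,y0])))
    X,e=tri(*rs); print(X,e,np.degrees(np.arctan2(X[1]+.017,X[0]-.4536)))
E
python3 idx.py .205
python3 - <<'E'
from h import *
C=np.array([.4536,-.017])
S=viewer.get_image('side');T=viewer.get_image('top')
for n,d,pts in(('side',S,[(296.7,226.5),(298.9,221.5),(302.1,214.3)]),('top',T,[(358.4,198.6),(356.5,205.),(355.6,212.8)])):
    P=[plane(d,*p,.205)[:2] for p in pts]
    for p in P: print(n,p.round(4),np.hypot(*(p-C)).round(4))
    q=P[2]-P[1]; print('dir',np.degrees(np.arctan2(q[1],q[0])),'from C',[np.degrees(np.arctan2(*(p-C)[::-1])).round(1) for p in P[1:]])
print(tri(ray(S,302.1,214.3),ray(T,355.6,212.8)))
# white blob
for n,d,(u,v) in(('side',S,(300.5,218)),('top',T,(356,209))):
    x0,y0=int(u)-9,int(v)-9; c=d['image'][y0:y0+18,x0:x0+18]; h=cv2.cvtColor(c,cv2.COLOR_RGB2HSV)
    m=cv2.inRange(h,(0,0,140),(180,70,255)); k,l,st,ce=cv2.connectedComponentsWithStats(m)
    for i in range(1,k):
        if st[i,4]>5: print(n,st[i],ce[i]+[x0,y0],plane(d,*(ce[i]+[x0,y0]),.205)-[*C,0])
# foot: gauge/pipe direction: grey foot corners in top
h=cv2.cvtColor(T['image'],cv2.COLOR_RGB2HSV)[180:260,310:400]; m=cv2.inRange(h,(0,0,80),(180,45,190))
k,l,st,ce=cv2.connectedComponentsWithStats(m); i=1+st[1:,4].argmax(); ct=cv2.findContours((l==i).astype('u1'),0,1)[0][0]
b=cv2.boxPoints(cv2.minAreaRect(ct))+[310,180]; B=np.array([plane(T,*p,.006)[:2] for p in b]); print(B.round(3),[np.degrees(np.arctan2(*(B[j]-B[j-1])[::-1])).round(1) for j in range(4)])
E
```

```text
side [ 0.4524 -0.0164] 0.0014
side [ 0.4395 -0.0119] 0.015
side [ 0.4206 -0.0054] 0.035
dir 160.8106830020224 from C [np.float64(160.2), np.float64(160.6)]
top [ 0.454 -0.018] 0.0011
top [ 0.4388 -0.013 ] 0.0153
top [ 0.4203 -0.0103] 0.0339
dir 171.56846073068073 from C [np.float64(165.0), np.float64(168.6)]
(array([ 0.42044104, -0.00779019,  0.20534039]), np.float64(0.004933222330133849))
side [ 7  4  5  9 22] [300.04545455 217.04545455] [-0.02585703  0.00756453  0.205     ]
top [8 6 3 5 8] [356.   207.75] [-0.02131216  0.00534441  0.205     ]
top [14 15  4  3  7] [362.57142857 216.        ] [-0.04101365 -0.00930144  0.205     ]
[[ 0.398  0.042]
 [ 0.496  0.01 ]
 [ 0.466 -0.084]
 [ 0.369 -0.051]] [np.float64(72.3), np.float64(-17.9), np.float64(-107.7), np.float64(161.4)]
```

Station yaw is about -17°: the foot edges give 162°, and the index line gives 161–168°, so I take the index to point at about 163°. Before moving, I'll check the obstacle positions and the tool axes.

```bash
python3 - <<'E'
from h import *
S=viewer.get_image('side');T=viewer.get_image('top'); s=ctrl.read_state()
print('tool axes cols',R.from_rotvec(s['tcp_rot']).as_matrix().round(3))
print('tcp px',proj(T,s['eef_pos']),proj(S,s['eef_pos']))
for nm,a,b in(('helmet top',(80,152),(545,245)),('grey ball',(97,228),(514,222)),('box corner nearR',(172,182),(455,196)),('tape',(200,283),(428,224)),('bottle tip',(463,197),(228,245))):
    print(nm,*tri(ray(S,*a),ray(T,*b)))
a=np.radians(163); C=np.array([.4536,-.017]); rr=np.array([np.cos(a),np.sin(a)]); tt=np.array([-rr[1],rr[0]])
for t in(.022,.030): print('block',t,C+.032*rr+t*tt)
E
```

```text
tool axes cols [[ 0.932  0.363 -0.   ]
 [ 0.363 -0.932  0.   ]
 [-0.    -0.    -1.   ]]
tcp px [584.58003937 303.74157895] [ 51.42344762 142.00497005]
helmet top [ 0.32535025 -0.40348387  0.30371865] 0.0010153080440779328
grey ball [ 0.39855373 -0.39568978  0.17948799] 0.00028133230954852334
box corner nearR [ 0.43400755 -0.21744744  0.30898092] 0.009701795619670519
tape [ 0.42322198 -0.2271573   0.02870518] 0.0012514209487678681
bottle tip [0.35876769 0.30386916 0.17029226] 0.034846518610610125
block 0.022 [ 0.41656607 -0.02868281]
block 0.03 [ 0.4142271  -0.03633325]
```

The helmet stands at about (0.325,-0.40) and is 0.30 high, so I'll lift over it first, shutting the fingers and turning on the way.

Careful with the scale: shifts go in shares of 80 cm and turns go in shares of pi rad. That gives: -0.18 m / 0.8 = -0.225, -0.12 m / 0.8 = -0.15, -0.72 rad / 3.1416 = -0.2292.

```bash
echo '[[[0,0,-0.0573,0,0,-0.075,0],[0,0,-0.1146,0,0,-0.15,0],[0,0,-0.1719,0,0,-0.225,0],[0,0,-0.2292,0.05,-0.05,-0.225,0],[0,0,-0.2865,0.1,-0.1,-0.225,0]]]' > mv.in && python3 shift.py mv.in 20
cat > g.py <<'E'
import sys
from h import *
# usage: g.py x y z yawdeg -> needed tool-frame shift
s=ctrl.read_state(); M=R.from_rotvec(s['tcp_rot']).as_matrix()
x,y,z,yw=map(float,sys.argv[1:5]); a=np.radians(yw)
G=np.array([[np.cos(a),np.sin(a),0],[np.sin(a),-np.cos(a),0],[0,0,-1]]).T
G=np.c_[[np.cos(a),np.sin(a),0],[np.sin(a),-np.cos(a),0],[0,0,-1]]
print('pos',s['eef_pos'].round(4),'yaw',np.degrees(np.arctan2(M[1,0],M[0,0])).round(2),'tilt',M[2,:2].round(4),'t',s['clock'],'gap',round(s['finger_gap'],3),'F',s['wrist_force'].round(2),'q6',s['joint_positions'][5].round(2))
print('rot',R.from_matrix(M.T@G).as_rotvec().round(3),'shift',(M.T@(np.array([x,y,z])-s['eef_pos'])).round(4))
E
python3 g.py .4095 -.044 .42 163
```

```text
clock: 1.23
eef_pos: [0.2462, -0.4091, 0.4225]
tcp_rot: [2.522, 1.871, 0.0]
wrist_force: [-0.1, -1.6, 0.2]
finger_gap: 0.001
finger_force: 0.0
pos [ 0.2462 -0.4091  0.4225] yaw 73.13 tilt [-0.0005  0.0008] t 1.225 gap 0.001 F [-0.05 -1.55  0.19] q6 0.84
rot [ 0.000e+00  1.000e-03 -1.568e+00] shift [0.3967 0.0503 0.0024]
```

To row units: 0.28 m / 0.8 = 0.35, 0.224 m / 0.8 = 0.28, -0.18 rad / 3.1416 = -0.0573.

```bash
echo '[[[0,0,-0.0573,0.07,0.0088,0,0],[0,0,-0.1146,0.14,0.0175,0,0],[0,0,-0.1719,0.21,0.0263,0,0],[0,0,-0.2292,0.28,0.035,0,0],[0,0,-0.2865,0.35,0.0438,0,0]]]' > mv.in && python3 shift.py mv.in; python3 g.py .4125 -.042 .42 163
```

```text
clock: 1.85
eef_pos: [0.3615, -0.1498, 0.4225]
tcp_rot: [1.456, 2.783, 0.0]
wrist_force: [0.7, -1.2, -0.5]
finger_gap: -0.0
finger_force: 0.0
pos [ 0.3615 -0.1498  0.4225] yaw 124.76 tilt [-0.0008  0.0005] t 1.85 gap -0.0 F [ 0.71 -1.15 -0.5 ] q6 0.57
rot [ 0.     0.001 -0.667] shift [0.0595 0.1034 0.0025]
```

To row units: 0.13 m / 0.8 = 0.1625, 0.12 m / 0.8 = 0.15, -0.667 rad / 3.1416 = -0.2123.

```bash
echo '[[[0,0,-0.0541,0.0188,0.0325,0,0],[0,0,-0.1082,0.0375,0.065,0.05,0],[0,0,-0.1592,0.0563,0.0975,0.1,0],[0,0,-0.2123,0.075,0.1288,0.15,0],[0,0,-0.2123,0.075,0.1288,0.1625,0]]]' > mv.in && python3 shift.py mv.in; echo '[[[0,0,0,0,0,0,0],[0,0,0,0,0,0,0]]]' > mv.in && python3 shift.py mv.in; python3 g.py .4125 -.042 .196 163
python3 - <<'E'
from h import *
out=[]
for n,(u,v) in(('side',(297,215)),('top',(360,205))):
    d=viewer.get_image(n); out.append(cv2.resize(d['image'][v-40:v+40,u-40:u+40,::-1],(400,400),interpolation=cv2.INTER_CUBIC))
cv2.imwrite('pics/z2.png',np.hstack(out))
E
```

```text
clock: 2.48
eef_pos: [0.4118, -0.0425, 0.2899]
tcp_rot: [-0.468, -3.103, 0.0]
wrist_force: [0.1, 0.3, -0.5]
finger_gap: -0.004
finger_force: 0.0
clock: 2.72
eef_pos: [0.4124, -0.0445, 0.2938]
tcp_rot: [0.477, 3.103, -0.0]
wrist_force: [-1.0, 0.2, -0.0]
finger_gap: -0.0
finger_force: 0.0
pos [ 0.4124 -0.0445  0.2938] yaw 162.53 tilt [-0.002   0.0003] t 2.725 gap -0.0 F [-0.95  0.22 -0.05] q6 0.2
rot [ 0.     0.002 -0.008] shift [0.0008 0.0024 0.0978]
```

View pics/z2.png

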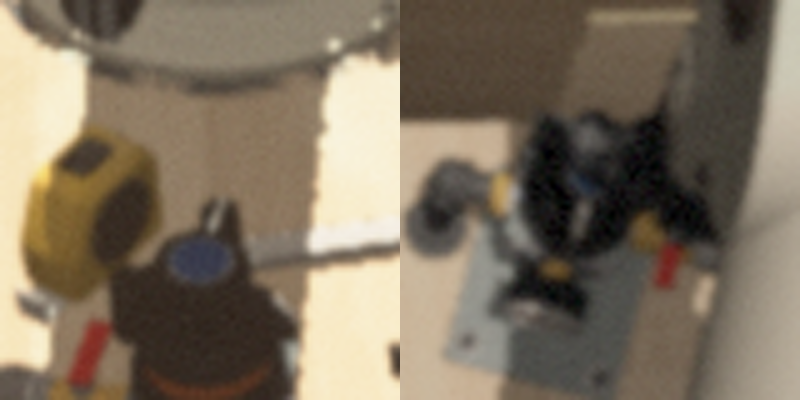

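The side crop shows the knob unobstructed. The top crop shows dark gripper parts seen over the knob. I'll check that the fingertip projection agrees.

```bash
python3 - <<'E'
from h import *
S=viewer.get_image('side');T=viewer.get_image('top')
for X in([.4124,-.0445,.283],[.4124,-.0445,.185]): print(proj(S,X),proj(T,X))
o=[cv2.resize(d['image'][y:y+100,x:x+130,::-1],(390,300)) for d,x,y in((S,220,130),(T,310,160))]
cv2.imwrite('pics/z3.png',np.hstack(o))
E
```

```text
[277.80683522 180.6018479 ] [375.83431997 209.00041047]
[281.96401936 220.16155545] [369.07643405 217.63609427]
```

View pics/z3.png

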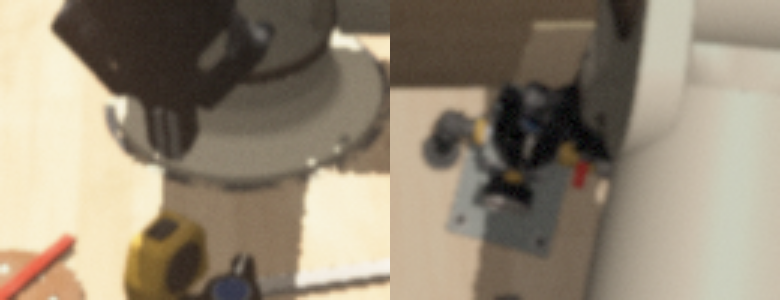

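The fingertip is at side pixel (277,182), as predicted. I'll descend beside the index lobe.

To row units: 0.098 m / 0.8 = 0.1225, 0.08 m / 0.8 = 0.1, -0.008 rad / 3.1416 = -0.0025.

```bash
echo '[[[0,0,-0.0025,0,0,0.05,0],[0,0,-0.0025,0,0,0.1,0],[0,0,-0.0025,0,0,0.1225,0],[0,0,-0.0025,0,0,0.1225,0]]]' > mv.in && python3 shift.py mv.in;  python3 g.py .4125 -.042 .196 163; for i in 1; do echo '[[[0,0,0,0,0.0025,0,0],[0,0,0,0,0.005,0,0],[0,0,0,0,0.005,0,0]]]' > mv.in && python3 shift.py mv.in; done; python3 g.py .4125 -.042 .196 163
```

```text
clock: 3.42
eef_pos: [0.4117, -0.044, 0.1936]
tcp_rot: [-0.462, -3.106, 0.0]
wrist_force: [-0.4, 0.9, 0.5]
finger_gap: 0.002
finger_force: 0.0
pos [ 0.4117 -0.044   0.1936] yaw 163.07 tilt [ 0.0017 -0.0003] t 3.425 gap 0.002 F [-0.38  0.87  0.52] q6 0.19
rot [-0.    -0.002  0.001] shift [-0.0002  0.0021 -0.0024]
clock: 3.8
eef_pos: [0.4137, -0.0399, 0.1949]
tcp_rot: [0.461, 3.107, 0.0]
wrist_force: [-0.7, -0.7, -0.8]
finger_gap: -0.0
finger_force: 0.0
pos [ 0.4137 -0.0399  0.1949] yaw 163.12 tilt [-0.0009  0.0002] t 3.8 gap -0.0 F [-0.65 -0.67 -0.79] q6 0.2
rot [0.    0.001 0.002] shift [ 0.0006 -0.0024 -0.0011]
```

To row units: 0.006 m / 0.8 = 0.0075, 0.003 m / 0.8 = 0.0038.

```bash
echo '[[[0,0,0,0,0.0038,0,0],[0,0,0,0,0.0075,0,0],[0,0,0,0,0.0075,0,0]]]' > mv.in && python3 shift.py mv.in | grep -E 'pos|wrist'; for i in 1; do echo '[[[0,0,0,0,0.0025,0,0],[0,0,0,0,0.0025,0,0]]]' > mv.in && python3 shift.py mv.in | grep -E 'pos|wrist'; echo '[[[0,0,0,0,0.0025,0,0],[0,0,0,0,0.0025,0,0]]]' > mv.in && python3 shift.py mv.in | grep -E 'pos|wrist'; done
```

```text
eef_pos: [0.4152, -0.034, 0.1943]
wrist_force: [0.1, -0.2, 0.2]
eef_pos: [0.4157, -0.0323, 0.1943]
wrist_force: [0.1, 0.4, 0.1]
eef_pos: [0.4163, -0.0303, 0.1943]
wrist_force: [0.2, -0.6, -0.0]
```

To row units: 0.0015 m / 0.8 = 0.0019.

```bash
echo '[[[0,0,0,0,0.0019,0,0],[0,0,0,0,0.0019,0,0]]]' > mv.in && python3 shift.py mv.in | grep -E 'pos|wrist'; echo '[[[0,0,0,0,0.0019,0,0],[0,0,0,0,0.0019,0,0]]]' > mv.in && python3 shift.py mv.in | grep -E 'pos|wrist'
```

```text
eef_pos: [0.4168, -0.0289, 0.1943]
wrist_force: [0.8, 1.2, 0.2]
eef_pos: [0.4172, -0.0275, 0.1943]
wrist_force: [0.4, -0.5, -0.6]
```

To row units: 0.0015 m / 0.8 = 0.0019.

```bash
echo '[[[0,0,0,0,0.0019,0,0],[0,0,0,0,0.0019,0,0]]]' > mv.in && python3 shift.py mv.in | grep -E 'pos|wrist'
```

```text
eef_pos: [0.4174, -0.0264, 0.1943]
wrist_force: [-2.3, -3.9, 0.8]
```

Contact is at about 4.5 N on the lobe end. I'll compute the rows for an arc about the knob axis.

```bash
python3 - <<'E'
from h import *
s=ctrl.read_state(); M=R.from_rotvec(s['tcp_rot']).as_matrix(); c=M.T@(np.array([.4536,-.017,s['eef_pos'][2]])-s['eef_pos']); print(c.round(4))
for f in(.1,.2,.3,.4,.5): print(f,(c-R.from_rotvec([0,0,f]).apply(c)).round(4))
E
```

```text
[-0.0319  0.0195 -0.    ]
0.1 [0.0018 0.0033 0.    ]
0.2 [0.0032 0.0067 0.    ]
0.3 [ 0.0043  0.0103 -0.    ]
0.4 [0.0051 0.0139 0.    ]
0.5 [ 0.0054  0.0177 -0.    ]
```

To row units: 0.0177 m / 0.8 = 0.0221, 0.0139 m / 0.8 = 0.0174, 0.5 rad / 3.1416 = 0.1592.

```bash
echo '[[[0,0,0.0318,0.0023,0.0041,0,0],[0,0,0.0637,0.004,0.0084,0,0],[0,0,0.0955,0.0054,0.0129,0,0],[0,0,0.1273,0.0064,0.0174,0,0],[0,0,0.1592,0.0068,0.0221,0,0]]]' > mv.in && python3 shift.py mv.in | grep -E 'pos|wrist'; echo '[[[0,0,0,0,0,0,0]]]' > mv.in && python3 shift.py mv.in | grep wrist;  python3 - <<'E'
from h import *
s=ctrl.read_state(); M=R.from_rotvec(s['tcp_rot']).as_matrix(); c=M.T@(np.array([.4536,-.017,s['eef_pos'][2]])-s['eef_pos']); print(c.round(4),np.degrees(np.arctan2(M[1,0],M[0,0])))
out=[]
for n,(u,v) in(('side',(297,215)),('top',(360,205))):
    d=viewer.get_image(n); out.append(cv2.resize(d['image'][v-40:v+40,u-40:u+40,::-1],(400,400),interpolation=cv2.INTER_CUBIC))
cv2.imwrite('pics/z4.png',np.hstack(out))
E
```

```text
eef_pos: [0.4175, -0.0077, 0.1943]
wrist_force: [-0.7, -1.5, 0.3]
wrist_force: [-0.1, -0.5, 0.1]
[-0.0321  0.0188  0.    ] 134.52332878919495
```

View pics/z4.png

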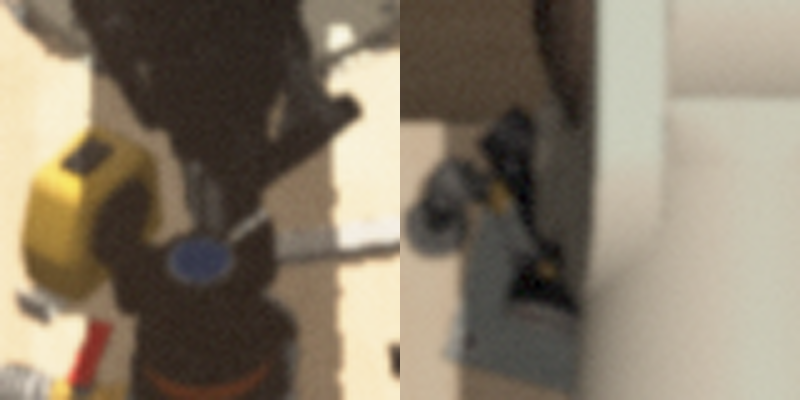

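```bash
python3 - <<'E'
from h import *
C=np.array([.4536,-.017]); d=viewer.get_image('side'); y=[]
for p in((303.4,223),(310.6,217.4)):
    q=plane(d,*p,.205)[:2]-C; y.append(q); print(np.hypot(*q),np.degrees(np.arctan2(*q[::-1])))
q=y[1]-y[0]; print(np.degrees(np.arctan2(*q[::-1])))
E
```

```text
0.01622659501184783 125.39166910887084
0.035754010406073136 130.54707965459423
134.80308776325015
```

The index is about 30° round, so the lobe is just ahead of the finger near click 1. I'll continue the arc.

To row units: 0.0177 m / 0.8 = 0.0221, 0.0139 m / 0.8 = 0.0174, 0.5 rad / 3.1416 = 0.1592.

```bash
echo '[[[0,0,0.0318,0.0023,0.0041,0,0],[0,0,0.0637,0.004,0.0084,0,0],[0,0,0.0955,0.0054,0.0129,0,0],[0,0,0.1273,0.0064,0.0174,0,0],[0,0,0.1592,0.0068,0.0221,0,0]]]' > mv.in && python3 shift.py mv.in | grep -E 'pos|wrist'; echo '[[[0,0,0,0,0,0,0]]]' > mv.in && python3 shift.py mv.in | grep wrist; cat > ck.py <<'E'
from h import *
import sys
s=ctrl.read_state(); M=R.from_rotvec(s['tcp_rot']).as_matrix(); c=M.T@(np.array([.4536,-.017,s['eef_pos'][2]])-s['eef_pos']); print(c.round(4),np.degrees(np.arctan2(M[1,0],M[0,0])),s['clock'])
d=viewer.get_image('side'); C=np.array([.4536,-.017]); z=float(sys.argv[2]) if len(sys.argv)>2 else .205
# unwarp the knob top plane to a metric picture: 10 px/mm, up=+x world, left=+y
P=np.float32([proj(d,[C[0]+a,C[1]+b,z]) for a,b in((.04,.04),(.04,-.04),(-.04,-.04),(-.04,.04))])
H=cv2.getPerspectiveTransform(P,np.float32([[0,0],[400,0],[400,400],[0,400]]))
w=cv2.warpPerspective(d['image'][:,:,::-1],H,(400,400),flags=cv2.INTER_CUBIC)
v=cv2.resize(d['image'][175:255,257:337,::-1],(400,400),interpolation=cv2.INTER_CUBIC)
cv2.imwrite(sys.argv[1],np.hstack([v,w]))
E
python3 ck.py pics/z5.png
```

```text
eef_pos: [0.426, 0.0086, 0.1941]
wrist_force: [-0.0, 0.8, -0.2]
wrist_force: [-0.4, 1.1, -0.1]
[-0.0321  0.019  -0.    ] 105.9251270264797 7.075
```

View pics/z5.png

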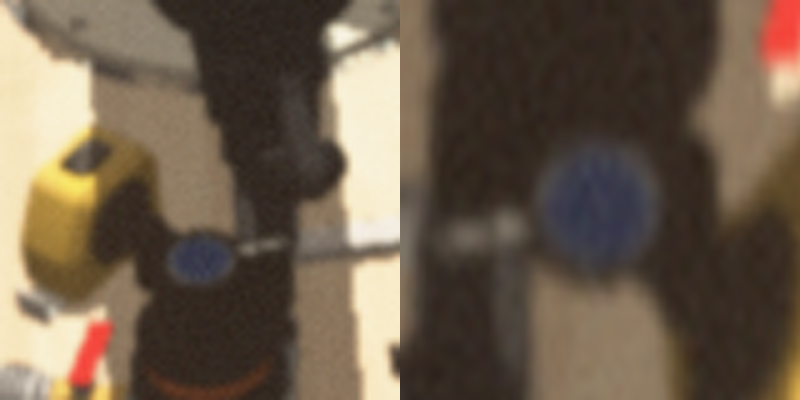

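The index line now lies at about 103°, so roughly 59° of travel, with the finger following it. I'll go on to 1.4 rad and then creep.

To row units: 0.0139 m / 0.8 = 0.0174, 0.0103 m / 0.8 = 0.0129, 0.4 rad / 3.1416 = 0.1273.

```bash
echo '[[[0,0,0.0318,0.0023,0.0041,0,0],[0,0,0.0637,0.004,0.0084,0,0],[0,0,0.0955,0.0054,0.0129,0,0],[0,0,0.1273,0.0064,0.0174,0,0]]]' > mv.in && python3 shift.py mv.in | grep -E 'pos|wrist'; for i in 1; do echo '[[[0,0,0,0,0,0,0]]]' > mv.in && python3 shift.py mv.in | grep wrist; echo '[[[0,0,0.0159,0.0011,0.002,0,0],[0,0,0.0159,0.0011,0.002,0,0]]]' > mv.in && python3 shift.py mv.in | grep wrist; echo '[[[0,0,0.0159,0.0011,0.002,0,0],[0,0,0.0159,0.0011,0.002,0,0]]]' > mv.in && python3 shift.py mv.in | grep wrist; done;  echo '[[[0,0,0.0159,0.0011,0.002,0,0],[0,0,0.0159,0.0011,0.002,0,0]]]' > mv.in && python3 shift.py mv.in | grep wrist; python3 ck.py pics/z6.png
```

```text
eef_pos: [0.4381, 0.0173, 0.1943]
wrist_force: [-4.0, 0.2, -0.2]
wrist_force: [-1.2, 0.3, 0.4]
wrist_force: [0.3, 0.7, 0.6]
wrist_force: [-0.5, 0.5, -0.0]
wrist_force: [0.2, -0.0, -0.8]
[-0.0321  0.0193  0.    ] 74.44835025488852 8.5
```

View pics/z6.png

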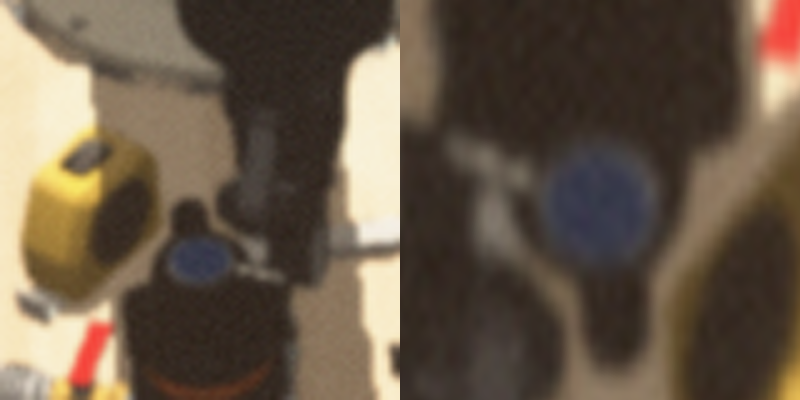

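The index is at about 66°, and the trailing lobe at 184° gives 64°. The expected value for four clicks is 161–163° minus 96°, so 65–67°, which means four clicks done. I'll back off and lift.

To row units: -0.06 m / 0.8 = -0.075, -0.03 m / 0.8 = -0.0375.

```bash
echo '[[[0,0,0,0.0013,-0.0063,0,0],[0,0,0,0.0013,-0.0125,0,0],[0,0,0,0.0013,-0.0125,-0.0375,0],[0,0,0,0.0013,-0.0125,-0.075,0],[0,0,0,0.0013,-0.0125,-0.075,0]]]' > mv.in && python3 shift.py mv.in | grep -E 'pos|wrist'; python3 g.py .4536 -.017 .23 74; python3 ck.py pics/z7.png
```

```text
eef_pos: [0.4347, 0.023, 0.2564]
wrist_force: [1.4, -0.4, -0.1]
pos [0.4347 0.023  0.2564] yaw 74.34 tilt [0.0012 0.0034] t 9.175 gap 0.005 F [ 1.42 -0.43 -0.11] q6 1.9
rot [ 0.003 -0.001  0.006] shift [-0.0334  0.0289  0.0265]
[-0.0334  0.029   0.0001] 74.33890413804603 9.175
```

View pics/z7.png

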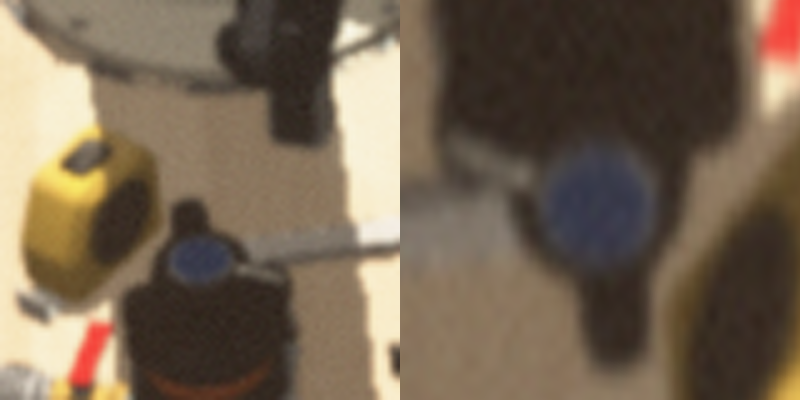

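The knob stands at four clicks with the orange band still showing. I'll move over the centre and descend onto it.

To row units: -0.0334 m / 0.8 = -0.0418, 0.03 m / 0.8 = 0.0375.

```bash
echo '[[[0,0,0,-0.0213,0.0181,0,0],[0,0,0,-0.0418,0.0363,0,0],[0,0,0,-0.0418,0.0363,0.0188,0],[0,0,0,-0.0418,0.0363,0.0375,0],[0,0,0,-0.0418,0.0363,0.0375,0]]]' > mv.in && python3 shift.py mv.in | grep -E 'pos|wrist'; python3 g.py .4536 -.017 .217 74; echo '[[[0,0,0,0,0,0.005,0],[0,0,0,0,0,0.0075,0],[0,0,0,0,0,0.0075,0]]]' > mv.in && python3 shift.py mv.in | grep -E 'pos|wrist'
```

```text
eef_pos: [0.4521, -0.0166, 0.2223]
wrist_force: [0.2, -0.3, 1.2]
pos [ 0.4521 -0.0166  0.2223] yaw 74.34 tilt [-0.0006 -0.0029] t 9.85 gap -0.004 F [ 0.16 -0.32  1.23] q6 1.81
rot [-0.003  0.001  0.006] shift [0.0001 0.0016 0.0053]
eef_pos: [0.4531, -0.0171, 0.2184]
wrist_force: [-0.2, 0.3, -0.5]
```

To row units: 0.002 m / 0.8 = 0.0025, 0.001 m / 0.8 = 0.0013.

```bash
echo '[[[0,0,0,0,0,0.0013,0],[0,0,0,0,0,0.0025,0],[0,0,0,0,0,0.0025,0]]]' > mv.in && python3 shift.py mv.in | grep -E 'pos|wrist';  echo '[[[0,0,0,0,0,0.0019,0],[0,0,0,0,0,0.0019,0]]]' > mv.in && python3 shift.py mv.in | grep -E 'pos|wrist'
```

```text
eef_pos: [0.4531, -0.0172, 0.2162]
wrist_force: [-0.4, 0.4, 0.7]
eef_pos: [0.4532, -0.0172, 0.2149]
wrist_force: [0.3, 0.3, 0.1]
```

To row units: 0.0015 m / 0.8 = 0.0019.

```bash
echo '[[[0,0,0,0,0,0.0019,0],[0,0,0,0,0,0.0019,0]]]' > mv.in && python3 shift.py mv.in | grep -E 'pos|wrist'
```

```text
eef_pos: [0.453, -0.0172, 0.2129]
wrist_force: [0.0, 0.0, -1.3]
```

To row units: 0.0015 m / 0.8 = 0.0019.

```bash
for i in 1; do echo '[[[0,0,0,0,0,0.0019,0],[0,0,0,0,0,0.0019,0]]]' > mv.in && python3 shift.py mv.in | grep -E 'pos|wrist'; echo '[[[0,0,0,0,0,0.0019,0],[0,0,0,0,0,0.0019,0]]]' > mv.in && python3 shift.py mv.in | grep -E 'pos|wrist'; done
```

```text
eef_pos: [0.453, -0.0172, 0.2115]
wrist_force: [-0.7, 0.5, 0.2]
eef_pos: [0.4531, -0.0172, 0.2102]
wrist_force: [-0.1, -0.1, 0.8]
```

To row units: 0.001 m / 0.8 = 0.0013.

```bash
echo '[[[0,0,0,0,0,0.0013,0],[0,0,0,0,0,0.0013,0]]]' > mv.in && python3 shift.py mv.in | grep -E 'pos|wrist'
```

```text
eef_pos: [0.4532, -0.0172, 0.2099]
wrist_force: [0.6, -0.8, 5.4]
```

To row units: 0.001 m / 0.8 = 0.0013.

```bash
echo '[[[0,0,0,0,0,0.0013,0],[0,0,0,0,0,0.0013,0]]]' > mv.in && python3 shift.py mv.in | grep -E 'pos|wrist'
```

```text
eef_pos: [0.4533, -0.0172, 0.2098]
wrist_force: [-2.7, -0.6, 10.8]
```

A firm stop at tip height 0.199 with 11 N matches the locked height. I'll draw clear and verify.

To row units: -0.15 m / 0.8 = -0.1875, -0.11 m / 0.8 = -0.1375.

```bash
echo '[[[0,0,0,0,0,-0.025,0],[0,0,0,0,0,-0.075,0],[0,0,0,0,0,-0.1375,0],[0,0,0,0,0,-0.1875,0],[0,0,0,0,0,-0.1875,0]]]' > mv.in && python3 shift.py mv.in | grep -E 'clock|pos|wrist'; python3 ck.py pics/z8.png .199
```

```text
clock: 12.72
eef_pos: [0.4538, -0.0172, 0.361]
wrist_force: [-0.4, 1.0, -0.3]
[ 0.0002 -0.0002 -0.    ] 74.29973690703612 12.725
```

View pics/z8.png

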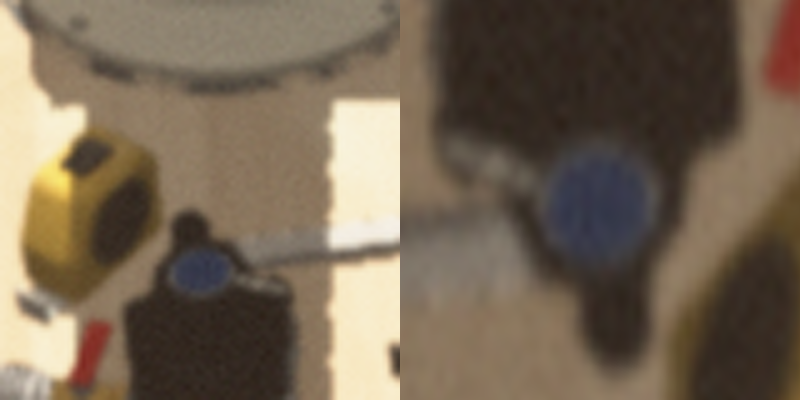

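The orange band is hidden, the knob sits lower, and the index is unchanged at about 66°. The arm is clear, so I'm handing in.

```bash
python3 -c "
from cell import ctrl, viewer
print(ctrl.sign_off())"
```

```text
the job is handed in; nothing more can be done
None
```

The job is handed in: the knob went round four clicks clockwise (index line at about 66°, from about 163°), it was pressed home and locked with the orange band hidden, and the arm drew clear; no verdict came back.

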